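# Take the charged pack off the charger and put it away

### The job

The pack with the green lamp is charged: ease it out of its charger bay along its sloping slide until the catch lets go, without wrenching or prising it, set it down gently and flat on its foot in the empty side of the blue tool case, let go, and then lower the lid gently until it is fully shut. Leave the pack with the red lamp where it is in its bay, and do not disturb the motor or the bottle.

Things in the scene. Friction and masses are not known exactly. Their poses are not given: they have to be found in the camera images.
- pack_green: charged battery pack, black, yellow band, green lamp patch on top; 84 (own x) x 46 (y) x 50 high (z), 0.2 to 0.35 kg. Origin: centre of its underside. Above z = 12 a plain 84 x 46 block; below it a T-foot 76 long: neck 24 wide, then from z = 0 to 5 a flange 40 wide. In its bay it sits tilted, +x pointing up the slope away from the robot, z square to the slope
- pack_red: the same pack with a red lamp patch, in the other bay; must stay there
- charger: black two-bay charger, 100 x 235 in plan, about 75 high, fixed to the bench. Origin on the bench under its middle. Bay floors slope up towards its +x at 0.45 rad (26 degrees). Which pack is in which bay varies
- bay0 (a point): charger bay at the charger's y = -60: the middle of its floor, where a docked pack's origin lies (axes as the charger, not tilted). A T-slot closed at its low end, open at its high end: 60 long lips, their tops 10.5 above the bay floor, hold the flange down with 1.5 to 2 play, so a pack cannot be lifted, only slid up the slope along its own +x
- bay1 (a point): the same, at the charger's y = +60. In each bay sprung balls catch in the flange: they let go suddenly within 7 of travel at 10 to 15 N of straight pull, then the pack slides with little drag and is clear of the lips after 60. Pressing down, lifting, twisting or a hard squeeze (over some 40 N) binds it in the slot: pull squarely, giving way to what is felt
- case: blue open-topped tool case, 150 (own x) x 240 (y) x 70 high outside, walls and floor 5, fixed to the bench. Origin: centre of its underside. A cordless driver (up to 49 above the underside) lies in its -y side, from y = -92 to -48; the rest, y = -45 to +115, is empty and takes the pack flat on its foot, any way round
- case_lid (a joint): lid angle, rad: 0 shut, grows as it opens, to 1.9; starts 1.6 to 1.85. A 150 x 240 x 8 plate hinged along the case's far (+x) rim, hinge line at case x = +75, z = 70.5 at the plate's underside; open, it stands up from that rim. A stiff hinge holds it at any angle: 0.3 N m to move (2 to 4 N at its free edge)
- case_lid_handle (a point): grip point of the lid's black knob on its outer face: 120 from the hinge line, mid-width, 35 above the outer face; the knob is under 40 across and 45 high
- stepper: loose small motor, 42 x 42 x 41 block, black with a bright flange, shaft on top up to 63; origin at the centre of its underside; leave alone
- bottle: loose white bottle, 52 across, 120 high; origin at the centre of its underside; leave alone

How it is judged:
On the way, in this order (a step that is already met when the one before it is completed fails the run):
1. the green-lamp pack is off the charger, at least 10 cm from where it was, with the lid still open (distance of pack_green from where it was at the start of the episode above 0.1 m and value of joint case_lid above 0.8 rad), for 0.1 s.
2. the green-lamp pack lies flat in the case, let go, with the lid still open (z of pack_green in the frame of case below 0.011 m and x of pack_green in the frame of case between -0.07 and 0.07 m and y of pack_green in the frame of case between -0.045 and 0.115 m and angle between pack_green's own z axis and vertical below 0.15 rad and contact force between the fingers and pack_green below 0.5 N and value of joint case_lid above 0.5 rad), for 0.2 s.
At the end, for the whole second after the job is handed in: The green-lamp pack lies on its foot on the floor of the case's empty side (within 6 mm of the floor, tilted less than 0.15 rad), at rest; the lid is shut (within 0.05 rad); the red-lamp pack is still in its bay (within 6 mm) (z of pack_green in the frame of case between 0 and 0.011 m and x of pack_green in the frame of case between -0.07 and 0.07 m and y of pack_green in the frame of case between -0.045 and 0.115 m and angle between pack_green's own z axis and vertical below 0.15 rad and linear speed of pack_green below 0.02 m/s and value of joint case_lid below 0.05 rad and distance of pack_red from where it was at the start of the episode below 0.006 m); the robot touches nothing.
It fails at once if the green-lamp pack is wrenched against the charger (over 55 N in all) (contact force between pack_green and charger above 55 N).
It fails at once if the red-lamp pack is shifted more than 6 mm (distance of pack_red from where it was at the start of the episode above 0.006 m).
It fails at once if the motor or the bottle is moved more than 25 mm, or the bottle is tipped (distance of any of stepper, bottle from where it was at the start of the episode above 0.025 m or angle between bottle's own z axis and vertical above 0.5 rad).
It fails at once if the green-lamp pack is dropped or thrown into the case (faster than 0.7 m/s there) (horizontal distance between pack_green and case below 0.13 m and height (world z) of pack_green below 0.08 m and linear speed of pack_green above 0.7 m/s).
It fails at once if the lid is slammed (closing faster than 3 rad/s) (velocity of joint case_lid below -3 rad/s).
It also fails if it takes over 70 s, if anything falls off the work surface, if the arm or the gripper's body presses on something with over 40 N, if the wrist force passes 120 N, or if a joint passes its speed limit or range.

### The arm

A 6-joint arm with a two-finger parallel gripper is mounted at the origin on the work surface. World frame = base frame: x ahead of the robot, y to its left, z up, the work surface at z = 0. Lengths are in m, angles in rad, forces in N, time in s.
With the tool pointing down it reaches from about 0.275 to 0.825 m from the base axis. Payload 4.9 kg.
Tool frame: the origin (TCP) lies midway between the tips of the shut fingers; the grasp point (between the pads) lies 19 mm behind it (grip_point_offset is the distance from the TCP to the grasp point, in m); z points along the fingers, y is the line along which they close (so a half turn about z gives the same grasp; the last joint's range is limited). The gripper opens to 85 mm and grips with 20 to 120 N. Pads are 22 mm wide; open, the fingers measure 114 mm over their backs; the gripper's body (76 mm by 85 mm) begins 54 mm behind the grasp point. The pads swing forward as they close: fully open they stand 13 mm farther back than shut.
Start: joints at [-1.329, 0.326, -0.193, 1.052, 0, 1.437], TCP at [0.202, -0.512, 0.231] pointing down, gripper open.
Joint ranges: [-2.65, 2.65], [-0.97, 1.79], [-1.3, 1.35], [-1.93, 2.1], [-1.47, 1.37], [-3.14, 3.14]. Speed limits (rad/s): [2.57, 2.57, 3.14, 3.14, 3.14, 3.14].

### API

Orientations are given as a rotation vector (axis times angle).
In Python, from cell import * gives the robot as it stands. Calls block until the motion is done:
- movep(position, orientation): joint-space move of the TCP to a pose.
- move_l(position, velocity=0.15, rot=None, until_force=None): straight line of the TCP; rot=None keeps the orientation; velocity is the mean speed in m/s. With until_force (N) it stops when the force on the tool has changed by that much, and returns True; else False.
- set_joints(angles): joint-space move.
- let_go() and grab(newtons=None): open the fingers fully, or close them until they stop; newtons is the grip in N (None keeps the last).
- sleep(seconds).
- ik(position, orientation): joint angles nearest the present ones, or None.
- get_state(): the state.
- grab_frame(name): name is "scene" or "top"; returns a dict with "img" (384x512x3 uint8, red, green, blue), "fx", "fy", "cx", "cy" (pixels), "cam_to_world" (4x4, takes a point from camera to world coordinates). Camera axes: x right, y down, z forward; pixel columns grow to the right and rows downward; lengths in m; the calibration is good to about 2 mm. A picture is of the moment at which its call begins. There is no depth.
A pose or a line that the arm cannot do raises MotionError and nothing moves.
- sign_off(): hands the job in; it is judged then, once.
Trained networks look in the newest picture that a camera, given by its name, has taken for a name from the list of things; names that differ only in an ending like _2 or _b are one class to them, and where a whole thing is asked for, a point or a joint stands for the part that bears it (a point fixed in the world has none). Each returns a list of dicts, best first, with "score" (0 to 1); they miss things now and then, are a little off and sometimes report something else, mostly with a low value. They report only what shows in the picture. A call takes as long as a camera call.
- spot_in(camera, name): "centre" ([column, row] in pixels, amid what is visible of it).
- silhouettes(camera, name): "mask" (384x512 bool, what is visible of it) and "centre" ([column, row] in pixels, amid what is visible of it).
- tip_of(camera, name): "centre" ([column, row] in pixels: a listed point, or the origin of a listed thing).
The state is a dict: "clock": time; "q": joint angles; "joint_velocities": joint speeds; "tau": joint torques, N m; "position": TCP position; "eef_rot": TCP orientation; "contact_force": force on the tool from outside, world axes, zero at the start; "wrist_torque": the same for the moment, N m; "finger_gap": opening from 0.0 (shut) to 1.0 (fully open); "grasp_force": force on a finger pad.
Only numpy, scipy, OpenCV 4.12 (cv2) and the standard library are available. Lean on these libraries where they do the work, as an engineer would, in place of code of your own. Each camera call takes 0.05 s, during which the arm holds its last target. There are 200 camera calls.

## Working session

There is one attempt and no reset: what is moved stays moved. The work goes in short steps, each a Python script; the robot and the scene stay as the last script left them, time stands still between calls to the robot, and variables do not carry over. Pictures are saved under pics/ and viewed, at most 10 in all, crops included, and the job is handed in when it is done.

```bash
mkdir -p pics; ls
python3 - <<'E'
from cell import *
import cv2, numpy as np
s=get_state(); print(s['clock'],s['position'],s['eef_rot'],s['contact_force'])
ims=[]
for c in("scene","top"):
    f=grab_frame(c); ims.append(f['img']); print(c,f['fx'],f['cx'],f['cy'],np.round(f['cam_to_world'],4).tolist())
    for n in("pack_green","pack_red","charger","bay0","bay1","case","case_lid_handle","stepper","bottle"):
        print(n,[(np.round(d['centre']).tolist(),round(d['score'],2)) for d in tip_of(c,n)[:3]])
    cv2.imwrite(f"pics/{c}0.png",f['img'][:,:,::-1])
E
```

```text
pics
0.0 [ 0.20173016 -0.5110087   0.23049141] [-3.08453678e+00 -5.86504636e-01  1.22228697e-04] [ 0.1017624  -0.96485458  0.19722431]
scene 389.28565180927865 250.43695151021922 188.4354363648168 [[-0.3792, 0.6295, -0.6782, 1.1805], [0.9251, 0.2426, -0.2921, 0.287], [-0.0194, -0.7381, -0.6744, 0.7211], [0.0, 0.0, 0.0, 1.0]]
pack_green [([345.0, 201.0], 0.58)]
pack_red [([299.0, 187.0], 0.93)]
charger [([319.0, 212.0], 0.77)]
bay0 [([297.0, 187.0], 0.93), ([342.0, 201.0], 0.6)]
bay1 [([297.0, 187.0], 0.93), ([342.0, 201.0], 0.6)]
case [([193.0, 180.0], 0.91), ([264.0, 172.0], 0.52)]
case_lid_handle [([141.0, 158.0], 0.66)]
stepper [([264.0, 173.0], 0.79), ([299.0, 188.0], 0.19)]
bottle [([224.0, 259.0], 0.64)]
top 359.8778726641858 253.9233650593835 193.55500458385228 [[0.0147, -0.9854, 0.1698, 0.44], [-0.9997, -0.0178, -0.0163, 0.02], [0.0191, -0.1695, -0.9853, 0.7821], [0.0, 0.0, 0.0, 1.0]]
pack_green [([142.0, 238.0], 0.88)]
pack_red [([199.0, 242.0], 0.82)]
charger [([180.0, 240.0], 0.7)]
bay0 [([199.0, 242.0], 0.92), ([141.0, 239.0], 0.63)]
bay1 [([199.0, 242.0], 0.92), ([141.0, 239.0], 0.63)]
case [([341.0, 237.0], 0.62)]
case_lid_handle [([388.0, 149.0], 0.81), ([140.0, 238.0], 0.48)]
stepper [([260.0, 278.0], 0.82)]
bottle [([251.0, 139.0], 0.96)]
```

View pics/top0.png

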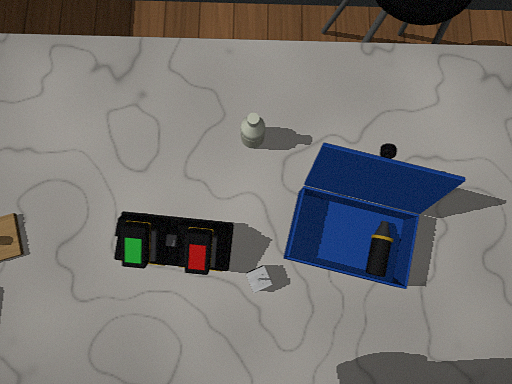

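View pics/scene0.png

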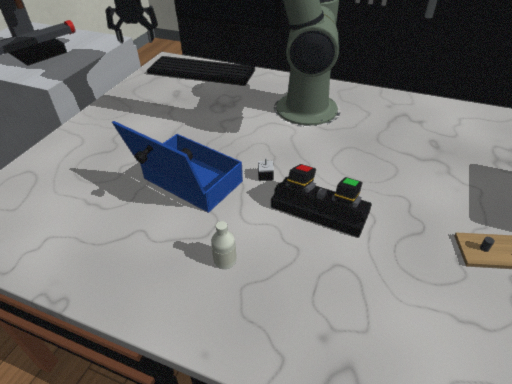

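The top view shows the charger left of centre, with the green lamp at (133,250) in its +y bay and the red lamp at (198,257). The case is at (350,240) with its near rim from (285,258) to (407,287), the driver is in its right side, and the lid stands open with the knob at (388,150). The motor is at (260,278) between charger and case, and the bottle at (253,130).

```bash
cat > h.py <<'E'
from cell import *
import cv2, numpy as np
from scipy.spatial.transform import Rotation as R
from scipy.optimize import least_squares
def proj(f,P):
    M=np.linalg.inv(f['cam_to_world']); p=np.atleast_2d(P)@M[:3,:3].T+M[:3,3]
    return p[:,:2]/p[:,2:]*[f['fx'],f['fy']]+[f['cx'],f['cy']]
def ray(f,uv):
    d=f['cam_to_world'][:3,:3]@[(uv[0]-f['cx'])/f['fx'],(uv[1]-f['cy'])/f['fy'],1]
    return f['cam_to_world'][:3,3],d/np.linalg.norm(d)
def onplane(f,uv,z):
    o,d=ray(f,uv); return o+d*(z-o[2])/d[2]
def tri(obs):
    A=0;b=0
    for f,uv in obs:
        o,d=ray(f,uv); Q=np.eye(3)-np.outer(d,d); A=A+Q; b=b+Q@o
    return np.linalg.solve(A,b)
E
python3 - <<'E'
from h import *
F={c:grab_frame(c) for c in("scene","top")}
for n in("pack_green","pack_red","charger","case","case_lid_handle","stepper","bottle"):
    o=[(F[c],tip_of(c,n)[0]['centre']) for c in F if tip_of(c,n)]
    if len(o)==2:
        P=tri(o); print(n,P.round(4),[ (proj(f,P)[0]-uv).round(1).tolist() for f,uv in o])
# lamps by colour
for nm,ch in(("green",1),("red",0)):
    o=[]
    for c in F:
        im=F[c]['img'].astype(int); oth=np.delete(im,ch,2).max(2); m=(im[:,:,ch]-oth>70)
        n,l,st,ce=cv2.connectedComponentsWithStats(m.astype(np.uint8)); k=1+st[1:,4].argmax() if nm=="green" or 1 else 0
        o.append((F[c],ce[k])); print(c,st[k].tolist(),ce[k].round(1))
        if c=="top":
            q=cv2.minAreaRect(np.argwhere(l==k)[:,::-1].astype(np.float32)); print(q)
    P=tri(o); print(nm,P.round(4),[ (proj(f,P)[0]-uv).round(1).tolist() for f,uv in o])
f=F['top']
for uv in((285,258),(407,287),(304,188),(418,214)): print('rim',uv,onplane(f,uv,.07).round(4))
for c in F:
  for n in("pack_green","charger","case"):
    m=silhouettes(c,n)
    if m: np.save(f"{c}_{n}.npy",m[0]['mask']); print(c,n,m[0]['score'],m[0]['mask'].sum())
big=cv2.resize(F['top']['img'][195:300,105:305],None,fx=4,fy=4,interpolation=cv2.INTER_CUBIC)
cv2.imwrite('pics/c1.png',big[:,:,::-1])
E
```

```text
pack_green [0.4733 0.2305 0.0559] [[0.9, -0.1], [1.1, -0.3]]
pack_red [0.4616 0.1165 0.0669] [[-1.0, 0.1], [-1.3, 0.4]]
charger [ 0.4666  0.1728 -0.0008] [[-2.2, 0.2], [-2.5, 0.7]]
case [ 0.4878 -0.1835  0.0126] [[0.3, 0.1], [0.4, -0.2]]
stepper [ 0.3966 -0.0058  0.015 ] [[0.8, 0.0], [1.0, -0.4]]
bottle [0.7005 0.0096 0.0105] [[1.0, 0.1], [0.9, -0.4]]
scene [344, 178, 14, 8, 61] [350.6 181.5]
top [125, 238, 16, 25, 389] [132.5 250. ]
((132.5, 250.0), (24.0, 15.0), 90.0)
green [0.4469 0.2329 0.1003] [[0.1, -0.0], [0.1, -0.0]]
scene [296, 165, 16, 7, 65] [303.5 167.6]
top [188, 244, 18, 26, 412] [196.5 256.7]
((196.58755493164062, 256.5992431640625), (16.59262466430664, 24.701801300048828), 3.5763344764709473)
red [0.4366 0.1133 0.1001] [[0.2, -0.0], [0.3, -0.1]]
rim (285, 258) [ 0.4363 -0.0543  0.07  ]
rim (407, 287) [ 0.3844 -0.2911  0.07  ]
rim (304, 188) [ 0.576  -0.0927  0.07  ]
rim (418, 214) [ 0.5271 -0.3215  0.07  ]
scene pack_green 0.75 619
scene charger 0.77 2946
scene case 0.72 5723
top pack_green 0.97 1368
top charger 0.91 3307
top case 0.88 15879
```

View pics/c1.png

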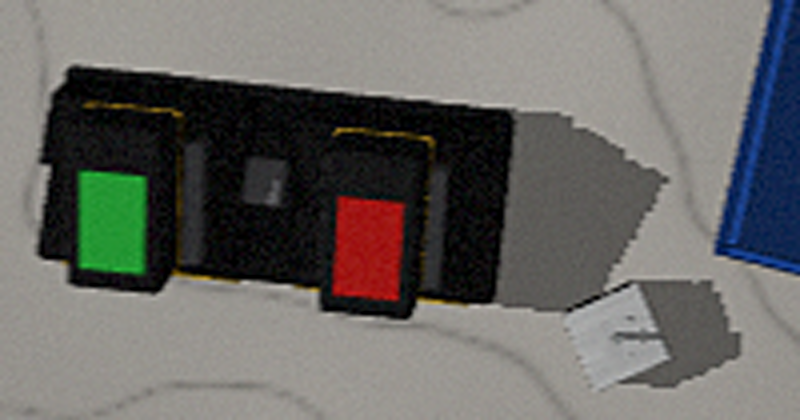

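The crop shows the green pack in the left (+y) bay with its lamp at crop (112,222), and the red one at (370,248). There is ample finger room beside both. The lamps triangulate well: charger yaw is about -0.086 and pack tops are at z≈0.10. I'll check reach, approach and grip.

```bash
cat >> h.py <<'E'
yaw=-0.086; T=0.45
RP=(R.from_euler('z',yaw)*R.from_euler('y',-T))      # docked pack axes
RM=RP.as_matrix(); U,V,N=RM.T
lamp=np.array([.4469,.2329,.1003]); O=lamp-RP.apply([-.004,0,.050])
RT=(RP*R.from_euler('x',np.pi))                       # tool: x along pack x, z = -N
ROT=RT.as_rotvec()
def tcp(px,pz): return O+U*px+N*(pz-.019)            # grasp point at pack (px,0,pz)
CY=-0.213; CO=np.array([.485,-.187,0]); RC=R.from_euler('z',CY)
def cw(p): return CO+RC.apply(p)
RD=(RC*R.from_euler('x',np.pi)).as_rotvec()
def F():
    f=np.array(get_state()['contact_force']); return np.round(RM.T@f,2)
E
python3 - <<'E'
from h import *
print('O',O,'axes',RM.round(3).tolist())
for nm,p,r in(("above",tcp(0,.12),ROT),("grasp",tcp(0,.034),ROT),("out",tcp(.08,.034),ROT),("up",tcp(.08,.15),ROT),("case",cw([0,.045,.02]),RD),("caseup",cw([0,.045,.2]),RD),("lid",cw([.13,-.05,.2]),RD),("lid0",cw([-.05,-.05,.08]),RD)):
    for k in(0,np.pi):
        rr=(R.from_rotvec(r)*R.from_euler('z',k)).as_rotvec(); q=ik(p,rr); print(nm,k,p.round(3),None if q is None else np.round(q,2))
E
```

```text
O [0.47215638 0.23072258 0.05701751] axes [[0.897, 0.086, -0.433], [-0.077, 0.996, 0.037], [0.435, -0.0, 0.9]]
above 0 [0.428 0.234 0.148] [ 0.5   0.09 -0.86  0.24 -0.24 -2.6 ]
above 3.141592653589793 [0.428 0.234 0.148] [ 0.5   0.09 -0.86  0.24 -0.24  0.54]
grasp 0 [0.466 0.231 0.071] [ 0.45  0.29 -0.9  -0.01 -0.22 -2.65]
grasp 3.141592653589793 [0.466 0.231 0.071] [ 0.45  0.29 -0.9  -0.01 -0.22  0.49]
out 0 [0.537 0.225 0.105] [ 0.37  0.3  -0.73  0.13 -0.19 -2.73]
out 3.141592653589793 [0.537 0.225 0.105] [ 0.37  0.3  -0.73  0.13 -0.19  0.42]
up 0 [0.487 0.229 0.21 ] [ 0.42  0.08 -0.68  0.41 -0.21 -2.68]
up 3.141592653589793 [0.487 0.229 0.21 ] [ 0.42  0.08 -0.68  0.41 -0.21  0.47]
case 0 [ 0.495 -0.143  0.02 ] [-0.42  0.51 -0.54  0.52 -0.    2.93]
case 3.141592653589793 [ 0.495 -0.143  0.02 ] [-0.42  0.51 -0.54  0.52 -0.   -0.21]
caseup 0 [ 0.495 -0.143  0.2  ] [-0.42  0.29 -0.33  0.95 -0.    2.93]
caseup 3.141592653589793 [ 0.495 -0.143  0.2  ] [-0.42  0.29 -0.33  0.95 -0.   -0.21]
lid 0 [ 0.601 -0.263  0.2  ] [-0.53  0.55  0.07  1.09 -0.    2.83]
lid 3.141592653589793 [ 0.601 -0.263  0.2  ] [-0.53  0.55  0.07  1.09 -0.   -0.31]
lid0 0 [ 0.426 -0.225  0.08 ] [-0.64  0.37 -0.57  0.63 -0.    2.71]
lid0 3.141592653589793 [ 0.426 -0.225  0.08 ] [-0.64  0.37 -0.57  0.63 -0.   -0.43]
```

```bash
cat >> h.py <<'E'
flip=lambda r:(R.from_rotvec(r)*R.from_euler('z',np.pi)).as_rotvec()
ROT=flip(ROT); RD=flip(RD)
E
python3 - <<'E'
from h import *
movep([.38,0,.3],flip(R.from_euler('x',np.pi).as_rotvec()))
movep(tcp(0,.13),ROT); print(F())
print(move_l(tcp(0,.062),.15,until_force=8)); 
f=grab_frame('scene'); t=grab_frame('top')
g=move_l(tcp(0,.036),.04,until_force=5); print(g,F(),get_state()['clock'])
a=grab_frame('scene')['img'][140:260,250:400]; b=grab_frame('top')['img'][195:295,90:240]
im=np.vstack([cv2.resize(x,(600,h),interpolation=cv2.INTER_CUBIC) for x,h in((a[20:100],300),(b[:75],300))]); cv2.imwrite('pics/g1.png',im[:,:,::-1])
E
```

```text
[-0.5  -0.34  0.27]
False
False [-0.37 -0.78 -1.06] 7.3
```

View pics/g1.png

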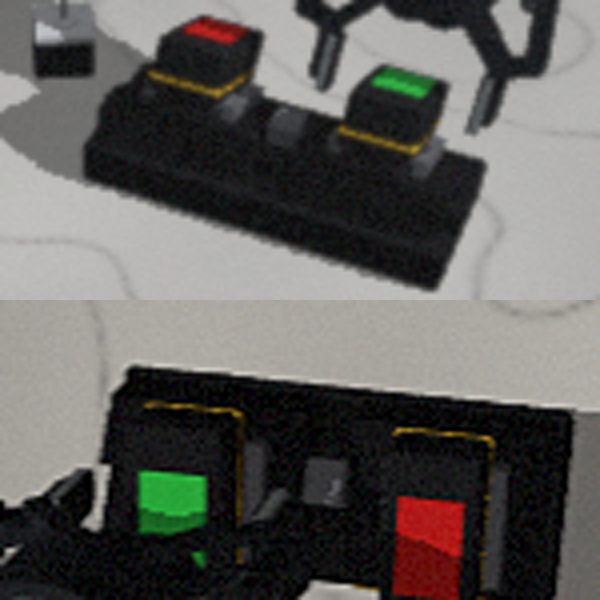

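The fingers straddle the green pack about evenly (scene: tips at (325,85) and (480,130) either side of the lamp at (403,82)), at mid-block height. Now grip softly and read the side load.

Run:
```python
from h import *
f0=F(); grab(28); sleep(.3); s=get_state(); f=F()-f0
print('df',f,'tq',np.round(RM.T@s['wrist_torque'],3),s['finger_gap'],s['grasp_force'],s['clock'])
p=np.array(s['position'])
# null side / normal force by small shifts
for i in range(3):
    d=np.array([0,np.clip(f[1]*.0001,-.001,.001),np.clip(f[2]*.0001,-.001,.001)])
    if np.abs(f[1:]).max()<1.5: break
    p=p+RM@d; move_l(p,.01); sleep(.15); f=F()-f0; print(i,d.round(5),f)
```

```text
df [0.13 0.12 5.33] tq [-0.177  0.446  0.043] 0.5302876473675336 29.245919287204742 8.15
0 [0.0e+00 1.0e-05 5.3e-04] [ 1.02  1.69 -3.86]
1 [ 0.       0.00017 -0.00039] [ 0.49  1.51 -4.16]
2 [ 0.       0.00015 -0.00042] [-1.04 -0.51  5.6 ]
```

Run:
```python
from h import *
p=np.array(get_state()['position']); p0=p.copy()
for i in range(14):
    f=F(); d=np.array([.001,np.clip(f[1]*.00005,-.0003,.0003),np.clip(f[2]*.00005,-.0003,.0003)])
    p=p+RM@d; move_l(p,.02); s=get_state(); ff=F()
    print(i,ff,s['grasp_force'].round(1) if hasattr(s['grasp_force'],'round') else s['grasp_force'],(RM.T@(np.array(s['position'])-p0)).round(4))
    if np.abs(ff).max()>32: break
print(s['clock'])
```

```text
0 [-1.63 -0.92 -3.3 ] 29.10619854927063 [ 0.0002 -0.0002  0.0001]
1 [-2.16 -0.51 -0.99] 29.394214153289795 [ 0.0017 -0.0002  0.    ]
2 [-3.99 -0.57  0.03] 29.633900821208954 [ 0.0023 -0.0003  0.    ]
3 [-4.8  0.3  2.2] 29.930481612682343 [ 0.0027 -0.0005  0.0001]
4 [-6.46  0.65  3.12] 29.911054372787476 [ 0.003  -0.0006  0.0001]
5 [-7.41 -0.7   3.93] 29.817635715007782 [ 0.0033 -0.0006  0.0002]
6 [-7.6   0.75  2.52] 29.691826701164246 [ 0.0035 -0.0007  0.0002]
7 [-8.84  0.77  2.42] 29.737673699855804 [ 0.0037 -0.0007  0.0003]
8 [-9.95  0.71  3.03] 29.82878476381302 [ 0.0039 -0.0007  0.0003]
9 [-11.36   1.72   3.92] 29.818460047245026 [ 0.0041 -0.0008  0.0004]
10 [-11.72   2.28   4.67] 29.88241285085678 [ 0.0045 -0.0009  0.0005]
11 [-12.17   1.65   2.76] 29.82620805501938 [ 0.0053 -0.001   0.0006]
12 [-14.     1.59   1.43] 29.619122743606567 [ 0.0053 -0.001   0.0007]
13 [-13.43   1.06   2.08] 29.705427289009094 [ 0.006  -0.0011  0.0007]
12.85
```

Run:
```python
from h import *
p=np.array(get_state()['position']); p0=p.copy(); p=p+U*.008
rel=False
for i in range(60):
    f=F(); st=.004 if rel else .001
    d=np.array([st,np.clip(f[1]*.00005,-.0003,.0003),np.clip(f[2]*.00005,-.0003,.0003)])
    p=p+RM@d; move_l(p,.04 if rel else .02); s=get_state(); ff=F(); x=RM.T@(np.array(s['position'])-p0)
    if i%3==0 or not rel: print(i,ff,x.round(4),s['finger_gap'])
    if not rel and ff[0]>-6 and x[0]>.003: rel=True
    if np.abs(ff).max()>32 or x[0]>.075: break
print(i,ff,x,s['finger_gap'],s['clock'])
```

```text
0 [-4.62  0.52 -2.54] [ 0.0059 -0.0002 -0.0002] 0.5365802910919515
3 [-1.83 -0.48 -2.33] [ 0.0216  0.0002 -0.0002] 0.5327325129827309
6 [-1.11  0.08 -3.27] [ 0.0335  0.0002 -0.0007] 0.5355970997432685
9 [-0.96  0.28 -1.95] [ 0.0458  0.0002 -0.0008] 0.5361165846657437
12 [-0.6  -0.11  0.03] [ 0.0578  0.0002 -0.0009] 0.5365111372312673
15 [-1.29 -0.24 -2.81] [ 0.0695  0.0002 -0.0011] 0.535339352776313
17 [-1.3   0.41 -2.36] [ 0.07750869  0.00029957 -0.00126421] 0.5362186024512311 17.35
```

The catch has let go and the pack came along. Lift it, level it and carry it above the case.

Run:
```python
from h import *
p=np.array(get_state()['position'])
move_l(p+U*.02+np.array([0,0,.02]),.1); move_l(p+U*.02+np.array([0,0,.16]),.2)
r1=flip((R.from_euler('z',yaw)*R.from_euler('x',np.pi)).as_rotvec())
movep([.49,.12,.30],r1); movep(cw([-.005,.045,.26]),RD)
s=get_state(); print(s['position'],s['contact_force'],s['wrist_torque'],s['finger_gap'],s['clock'])
o=[]
for c in("scene","top"):
    f=grab_frame(c); x=tip_of(c,"pack_green"); print(c,x[:1],tip_of(c,"case")[:1],tip_of(c,"case_lid_handle")[:2])
    if x:o.append((f,x[0]['centre']))
    im=f['img'].copy()
    for zz in(0,.07):
        q=proj(f,[cw([a*.075,b*.12,zz]) for a,b in((-1,-1),(-1,1),(1,1),(1,-1))])
        cv2.polylines(im,[np.int32(np.round(q*16))],True,(255,255,0),1,cv2.LINE_AA,4)
    (a:=im[100:260,90:330] if c=="scene" else im[130:310,260:480])
    cv2.imwrite(f'pics/k_{c}.png',cv2.resize(a,None,fx=3,fy=3,interpolation=cv2.INTER_CUBIC)[:,:,::-1])
if len(o)==2:print(tri(o))
```

```text
[ 0.48983729 -0.14051456  0.26002037] [ 0.56835327  0.36610334 -2.89730091] [0.05291816 0.03420847 0.00599611] 0.5331178456979496 20.35
scene [{'centre': [197.2, 111.0], 'score': 0.88}] [{'centre': [194.2, 177.2], 'score': 0.74}] [{'centre': [140.0, 156.7], 'score': 0.68}]
top [{'centre': [353.0, 222.4], 'score': 0.58}] [{'centre': [344.4, 233.1], 'score': 0.95}] [{'centre': [387.1, 151.9], 'score': 0.57}]
[ 0.49195499 -0.14018339  0.24023228]
```

View pics/k_scene.png

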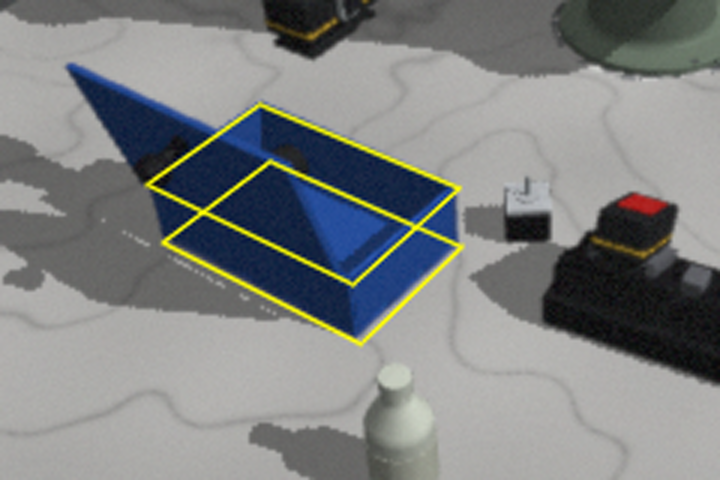

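View pics/k_top.png

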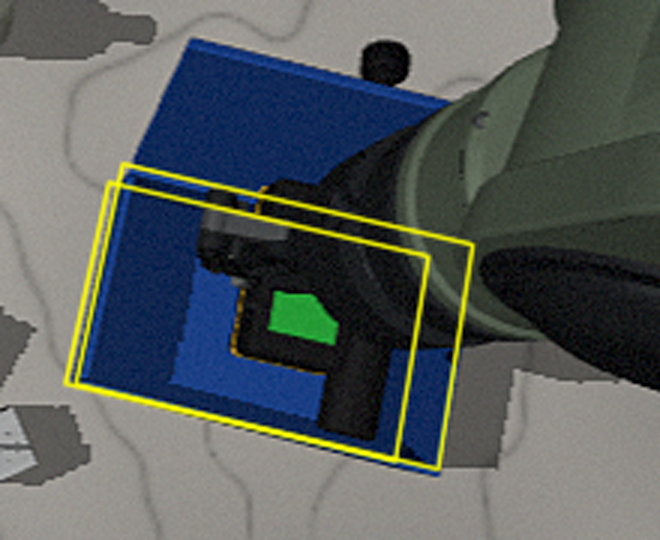

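Both overlays match the case to within 2–3 mm. The pack hangs level in the fingers, its underside about 20 mm below the TCP, over the empty side. Lower it, feel for the floor and let go.

Run:
```python
from h import *
P=lambda z:cw([-.005,.045,z])
print(move_l(P(.07),.15,until_force=12),F())
print(move_l(P(.035),.06,until_force=8))
print(move_l(P(.010),.02,until_force=4)); s=get_state(); print(s['position'],s['contact_force'],s['wrist_torque'])
let_go(); sleep(.3)
p=np.array(s['position']); print(move_l(p+[0,0,.06],.06,until_force=8)); move_l(P(.28),.2)
print(get_state()['clock'])
# clear the view
movep([.40,.0,.30],flip(R.from_euler('x',np.pi).as_rotvec()))
Fr={}
for n in("pack_green","case_lid_handle","pack_red"):
    o=[]
    for c in("scene","top"):
        f=Fr.get(c) or Fr.setdefault(c,grab_frame(c)); x=tip_of(c,n); print(n,c,[(d['centre'],round(d['score'],2)) for d in x[:2]])
        if x:o.append((f,x[0]['centre']))
    if len(o)==2:
        X=tri(o); print(n,X.round(4),'case',RC.inv().apply(X-CO).round(4))
cv2.imwrite('pics/p.png',cv2.resize(Fr['top']['img'][130:310,260:480],None,fx=3,fy=3,interpolation=cv2.INTER_CUBIC)[:,:,::-1])
```

```text
False [-0.79  0.36 -3.48]
False
True
[ 0.48945787 -0.14189998  0.02454704] [-0.67417595  0.55252368  4.37235583] [ 0.0629213  -0.04017893  0.00135976]
False
26.625
pack_green scene [([205.1, 182.3], 0.64)]
pack_green top []
case_lid_handle scene [([136.6, 158.3], 0.59)]
case_lid_handle top [([387.9, 152.6], 0.94)]
case_lid_handle [ 0.6257 -0.2313  0.17  ] case [ 0.1469 -0.0135  0.17  ]
pack_red scene [([300.9, 188.5], 0.76)]
pack_red top []
```

View pics/p.png

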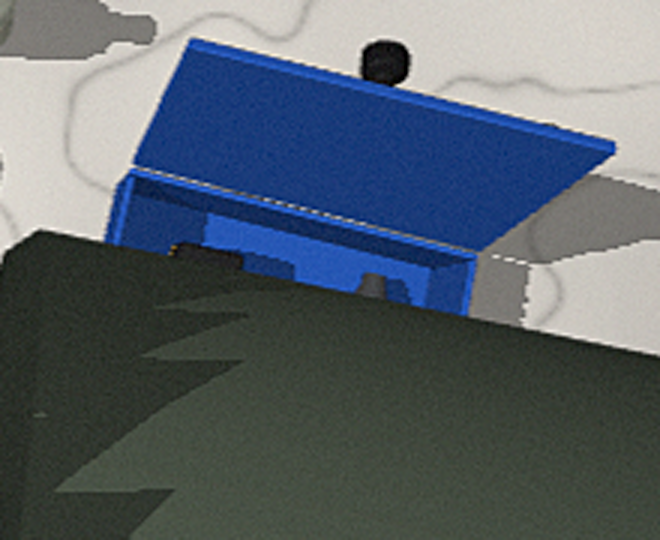

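The pack is set down: contact came at TCP z=0.0245, so its underside is at the case floor. The lid stands open at about 1.8 rad with its knob at crop (385,62). Now push the lid shut from behind, beside the knob, following its arc.

Run:
```python
from h import *
Y=-.055
def L(th,r=.135):
    g=.008+.011*max(np.sin(th),0)
    return cw([.075-r*np.cos(th)+g*np.sin(th),Y,.0705+r*np.sin(th)+g*np.cos(th)])
grab(20)
movep(cw([.03,Y,.36]),RD); move_l(cw([.165,Y,.36]),.2)
print(move_l(cw([.165,Y,.20]),.15,until_force=8),get_state()['contact_force'])
move_l(L(1.95),.06,until_force=15)
for th in np.arange(1.85,.02,-.1):
    move_l(L(th),.07); s=get_state(); f=s['contact_force']; print(round(th,2),np.round(RC.inv().apply(f),1),end=' ')
    if np.linalg.norm(f)>28: print('stop');break
print(move_l(L(0)-[0,0,.012],.03,until_force=14),get_state()['position'],get_state()['contact_force'],get_state()['clock'])
```

```text
False [0.79538974 0.18180725 0.04862239]
1.85 [1.  0.2 0.8] 1.75 [-0.7  0.9  0. ] 1.65 [ 0.1 -0.1  0.3] 1.55 [ 0.2 -0.8  0.2] 1.45 [-0.2  0.8  0.6] 1.35 [-0.1  0.8  0.1] 1.25 [-0.   0.7 -0.7] 1.15 [ 0.1 -0.2  0.4] 1.05 [-0.7  1.2 -1. ] 0.95 [-0.4  0.4 -0.1] 0.85 [-0.2 -0.6 -0.2] 0.75 [ 0.5 -0.2  0.4] 0.65 [-1.9  0.4 -0.3] 0.55 [-0.2  0.9 -0.3] 0.45 [ 0.4 -0.6  0.3] 0.35 [ 0.4  0.8 -0. ] 0.25 [ 0.4  0.6 -0.1] 0.15 [-0.3 -0.4 -0.3] 0.05 [ 0.2 -0.   0.2] True [ 0.41545453 -0.22853132  0.0784469 ] [-1.7492737   1.36384231 10.76974606] 39.2667
```

Run:
```python
from h import *
p=np.array(get_state()['position']); move_l(p+[0,0,.13],.2)
movep([.33,-.33,.32],RD)
f=grab_frame('scene'); t=grab_frame('top')
im=np.vstack([cv2.resize(x,(600,300),interpolation=cv2.INTER_CUBIC) for x in(f['img'][130:270,100:380],t['img'][150:300,110:410])])
cv2.imwrite('pics/e.png',im[:,:,::-1])
for n in("case_lid_handle","pack_red"):
    o=[(fr,tip_of(c,n)[0]['centre']) for c,fr in(("scene",f),("top",t)) if tip_of(c,n)]
    if len(o)==2: X=tri(o); print(n,X.round(4),RC.inv().apply(X-CO).round(4))
print(get_state()['clock'])
```

```text
case_lid_handle [ 0.442  -0.1796  0.119 ] [-0.0436 -0.0019  0.119 ]
pack_red [0.4608 0.1108 0.0598] [-0.0866  0.286   0.0598]
41.2917
```

View pics/e.png

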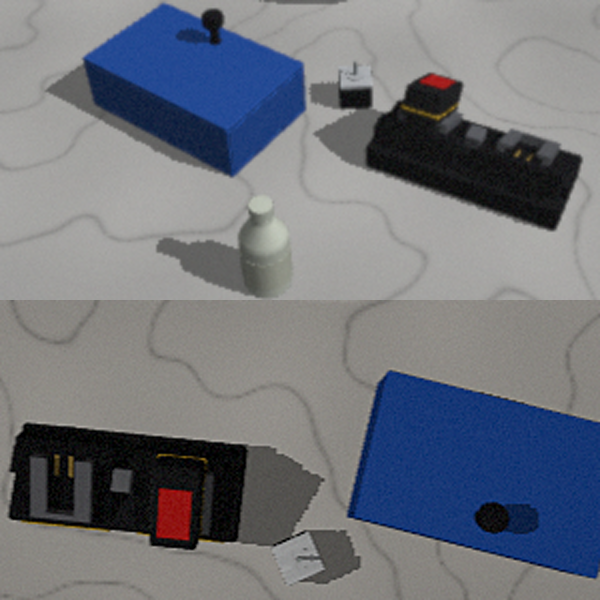

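The picture shows the lid lying flat with its knob at (212,22) and (492,517). The red pack is still in its bay, and the motor and bottle stand where they were.

```bash
python3 -c "
from cell import *
print(sign_off())"
```

```text
the job is handed in; nothing more can be done
None
```

The job is handed in (verdict not shown): the green-lamp pack is in the case's empty side, the lid is shut, the red-lamp pack is still in its bay, and the motor and bottle look unmoved; about 41 s of the 70 s were used.

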